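Release the station key left latched on a four-place stirrer

TASK

The four-place stirrer is about to be plugged in again and no station may start by itself: tap its four white keys lightly with a fingertip, one after another from left to right, to find the one that is still latched down, and press that key through so that it springs up. Push none of the other keys down to its catch, and at the end leave all four keys standing up. Pick nothing up, and leave the glassware, bottles and carton standing where they are.

Things in the scene. Friction and masses are not known exactly. Their poses are not given: they have to be found in the camera images.
- stirrer: four-place magnetic stirrer, fixed to the bench, power off (no lights): white housing with four round station plates (top 73 mm), and along its front, facing the robot, a lower grey deck (top 55 mm) with a row of four white keys. 340 mm deep, 300 wide. Origin: centre of its footprint, on the bench; x to its back, y to its left, z up. The step up to the housing is 52 mm behind the key centres
- key_row (a point): middle of the row of four identical keys, on the deck's top, 55 mm above the bench; axes as the stirrer's. Key centres lie 69 and 23 mm to its left (key1, key2) and 23 and 69 mm to its right (key3, key4). Push-push keys: one of the four, any of them, is latched down (on) at the start, the others are up (off). Black speed knob at the deck's right end: leave it
- key1: first key from the left, seen from the robot (+y end). White cap, 24 mm along the row, 28 mm front to back, moves straight down. Origin: centre of its top face; axes as the stirrer's. All four keys alike: top 68 mm above the bench when up (off), 64 mm when latched down (on), 60 mm at the bottom stop
- key2: second key from the left; sizes as key1. Feel of every key: an off key is springy, it gives from 2 N on and sinks 2 mm for each further 1 N. An off key pushed down 6.5 mm or more (about 5.3 N) catches and stays 4 mm down when let go: that would switch it on
- key3: third key from the left; sizes as key1. The latched key feels hard up to about 4 N, then gives 2 mm for each further 1 N; a light tap leaves it latched. Pushed on to its bottom stop (4 mm below where it stands latched, 6 N) and let go, it springs up to full height (off)
- key4: fourth key from the left, at the right end of the row; size, heights and feel as the others
- beaker: clear glass beaker, 68 mm across, 90 mm tall, standing on the rear right station. Bystander, loose; origin: centre of its underside
- amber_bottle: amber glass bottle with black cap, 60 mm across, 125 mm tall, standing on the rear left station. Bystander, loose; origin: centre of its underside
- deck_vial: small clear vial with blue cap, 23 mm across, 40 mm tall, standing on the left end of the stirrer's key deck, about 57 mm left of key1. Bystander, loose; origin: centre of its underside
- orange_bottle: white plastic bottle with orange label, 48 mm across, 82 mm tall, on the bench in front of the stirrer, left. Bystander, loose; origin: centre of its underside
- red_bottle: white plastic bottle with red label, 48 mm across, 82 mm tall, on the bench right of the stirrer. Bystander, loose; origin: centre of its underside
- tall_vial: clear vial with black cap, 28 mm across, 55 mm tall, on the bench in front of the stirrer, right. Bystander, loose; origin: centre of its underside
- carton: blue and white folding carton, 42 x 42 mm, 75 mm tall, on the bench left of the stirrer. Bystander, loose; origin: centre of its underside

How it is judged:
On the way, in this order (a step that is already met when the one before it is completed fails the run):
1. key 1 is tapped (first from the left) (contact force between the fingers and key1 above 0.4 N), for 0.02 s.
2. key 2 is tapped (contact force between the fingers and key2 above 0.4 N), for 0.02 s.
3. key 3 is tapped (contact force between the fingers and key3 above 0.4 N), for 0.02 s.
4. key 4 is tapped (contact force between the fingers and key4 above 0.4 N), for 0.02 s.
At the end, for the whole second after the job is handed in: All four keys stand up (tops within 1.5 mm of their full height of 68 mm) and at rest; every bottle, vial, beaker and carton is upright (within 0.2 rad) and within 20 mm of where it stood (z of each of key1, key2, key3, key4 in the frame of stirrer above 0.0665 m and linear speed of each of key1, key2, key3, key4 below 0.01 m/s and distance of each of beaker, amber_bottle, deck_vial, orange_bottle, red_bottle, tall_vial, carton from where it was at the start of the episode below 0.02 m and angle between each of beaker, amber_bottle, deck_vial, orange_bottle, red_bottle, tall_vial, carton's own z axis and vertical below 0.2 rad); the robot touches nothing.
It fails at once if a key that was off is pushed down to its catch (more than 6.3 mm below where it stood at the start) (distance of any of key1, key2, key3, key4 from where it was at the start of the episode above 0.0063 m).
It fails at once if a beaker, bottle, vial or carton is picked up, pushed more than 20 mm or tipped (distance of any of beaker, amber_bottle, deck_vial, orange_bottle, red_bottle, tall_vial, carton from where it was at the start of the episode above 0.02 m or angle between any of beaker, amber_bottle, deck_vial, orange_bottle, red_bottle, tall_vial, carton's own z axis and vertical above 0.3 rad).
It also fails if it takes over 42 s, if anything falls off the work surface, if the arm or the gripper's body presses on something with over 40 N, if the wrist force passes 120 N, or if a joint passes its speed limit or range.

ROBOT

A 7-joint arm with a two-finger parallel gripper is mounted at the origin on the work surface. World frame = base frame: x ahead of the robot, y to its left, z up, the work surface at z = 0. Lengths are in m, angles in rad, forces in N, time in s.
With the tool pointing down it reaches from about 0.425 to 0.875 m from the base axis. Payload 9.9 kg.
Tool frame: the origin (TCP) lies between the finger pads; the fingertips stand 11 mm ahead of it and the grasp point (between the pads) lies 8 mm behind it; z points along the fingers, y is the direction in which the jaws open and shut (so a half turn about z gives the same grasp; the last joint's range is limited). The gripper opens to 85 mm and grips with 20 to 120 N. Pads are 22 mm wide; open, the fingers measure 114 mm over their backs; the gripper's body (76 mm by 85 mm) begins 54 mm behind the grasp point. The pads swing forward as they close: fully open they stand 13 mm farther back than shut.
Start: joints at [-0.084, 0.576, 0.025, 1.437, -0.015, 1.129, -0.057], TCP at [0.675, 0, 0.242] pointing down, gripper open.
Joint ranges: [-2.76, 2.76], [-0.34, 2.15], [-1.52, 1.57], [0.19, 2.46], [-1.09, 4.23], [0.17, 1.99], [-2.82, 2.82]. Speed limits (rad/s): [2.22, 2.22, 3.01, 3.01, 3.14, 3.14, 3.14].

INTERFACE

Orientations are given as a 3x3 rotation matrix whose columns are the frame's x, y, z axes.
In Python, from cell import read_state, capture, hand_in, regions_of, tip_of gives the robot as it stands. The module is installed in compiled form; this text tells all that it offers.
- The arm moves only by the shell command python3 -m crank 'ROWS' [FORCE]. ROWS is JSON, a list of rows, each a list of 7 numbers: the shift along the tool's x, y, z in mm, then the turn, a rotation vector about the tool's x, y, z in rad, then the gripper command: -1 is fully open, 1 is shut, values between are in proportion. In form: [[tx, ty, tz, wx, wy, wz, fingers], ...]. A call has 1 to 5 rows; each row is the pose to reach, as a shift and turn from the pose commanded when the call began, along the tool's axes at that moment; what a row does not reach only later rows make up. A row lasts 1/12 s, in which the tool goes at most 41.7 mm and 7.16 degrees, less where a joint would pass 70% of its speed; a pose out of reach is approached as far as the arm can. A call with a gripper value outside its range is refused whole. The fingers move at their own pace and stop on an object; FORCE is the grip in N (left out, the last holds). Time passes only in rows, so rows that repeat a pose let the fingers close. It gives the time, the measured TCP pose, the force and the opening at its end, in the units of the state.
- read_state(): the state, without advancing time (a new reading comes with each control period).
- capture(name): name is "scene" or "side" or "wrist"; returns a dict with "pixels" (420x560x3 uint8, red, green, blue), "camera_matrix" (3x3 intrinsics, pixels), "world_to_cam" (4x4, takes a point from world to camera coordinates). Camera axes: x right, y down, z forward; pixel columns grow to the right and rows downward; lengths in m; the calibration is good to about 2 mm. A picture is of the moment at which its call begins. There is no depth.
- hand_in(): hands the job in, once; it reports no verdict.
Trained networks look in a picture, given as the dict that the camera call returned (one of the last four; its "shot" number tells which), for a name from the list of things; names that differ only in an ending like _2 or _b are one class to them, and where a whole thing is asked for, a point or a joint stands for the part that bears it (a point fixed in the world has none). Each returns a list of dicts, best first, with "confidence" (0 to 1); they miss things now and then, are a little off and sometimes report something else, mostly with a low value. They report only what shows in the picture. A call takes as long as a camera call.
- regions_of(picture, target): "pixels" (420x560 bool, what is visible of it) and "rect" ([left, top, right, bottom] in pixels, round what is visible of it).
- tip_of(picture, target): "pixel" ([column, row] in pixels: a listed point, or the origin of a listed thing).
The state is a dict: "t": time; "joint_pos": joint angles; "joint_velocities": joint speeds; "joint_efforts": joint torques, N m; "position": TCP position; "tool_rot": TCP orientation; "force": force on the tool from outside, world axes, zero at the start; "wrist_torque": the same for the moment, N m; "gripper_width": opening from 0.0 (shut) to 1.0 (fully open).
Only numpy, scipy, OpenCV 4.12 (cv2) and the standard library are available. Lean on these libraries where they do the work, as an engineer would, in place of code of your own. Each camera call takes 0.05 s, during which the arm holds its last target. There are 200 camera calls.

## Working session

There is one attempt and no reset: what is moved stays moved. The work goes in short steps, Python scripts to look and compute and a shell command to move; the robot and the scene stay as the last step left them, time stands still between calls to the robot, and variables do not carry over. Pictures are saved under pics/ and viewed, about 8 in all and at most 12, crops included, and the job is handed in when it is done.

```bash
mkdir -p pics; cat > h.py <<'E'
import numpy as np, cv2
from cell import *
def ray(p,px):
    K=p["camera_matrix"];T=p["world_to_cam"];R=T[:3,:3];c=-R.T@T[:3,3]
    d=R.T@np.linalg.inv(K)@np.array([px[0],px[1],1.]);return c,d
def atz(p,px,z):
    c,d=ray(p,px);return c+d*(z-c[2])/d[2]
def proj(p,X):
    K=p["camera_matrix"];T=p["world_to_cam"];v=K@(T[:3,:3]@np.array(X)+T[:3,3]);return v[:2]/v[2]
def save(p,n): cv2.imwrite("pics/"+n,p["pixels"][:,:,::-1])
E
python3 - <<'E'
from h import *
np.set_printoptions(precision=4,suppress=True)
s=read_state();print(s["position"],s["tool_rot"],s["force"],s["gripper_width"])
ims=[]
for n in["scene","side","wrist"]:
    p=capture(n);ims.append(p["pixels"])
    print(n,ray(p,[280,210])[0])
    for k,z in[("key_row",.055),("key1",.067),("key2",.067),("key3",.067),("key4",.067),("stirrer",0),("deck_vial",.055),("orange_bottle",0),("tall_vial",0)]:
        for r in tip_of(p,k)[:1]: print(k,np.round(r["pixel"],1),round(r["confidence"],2),atz(p,r["pixel"],z))
a=np.hstack(ims[:2]);save({"pixels":cv2.resize(a,(800,300),interpolation=cv2.INTER_AREA)},"a.png");save({"pixels":ims[2]},"w.png")
E
```

```text
[0.6745 0.     0.2414] [[-0.      1.     -0.0017]
 [ 1.      0.     -0.0001]
 [-0.0001 -0.0017 -1.    ]] [ 0.4202 -0.1332  0.8285] 0.9991892799683652
scene [ 0.9064 -0.3609  0.8139]
key_row [270.4 179.2] 0.65 [0.4814 0.0763 0.055 ]
key1 [276.8 175.7] 0.55 [0.493  0.0875 0.067 ]
key2 [276.8 175.7] 0.55 [0.493  0.0875 0.067 ]
key3 [276.8 175.7] 0.55 [0.493  0.0875 0.067 ]
key4 [276.8 175.7] 0.55 [0.493  0.0875 0.067 ]
stirrer [300.6 223.8] 0.61 [ 0.5992  0.0498 -0.    ]
orange_bottle [283.4 153.7] 0.77 [0.4191 0.199  0.    ]
tall_vial [216.1 189.5] 0.65 [ 0.3637 -0.0074  0.    ]
side [0.5155 0.5477 0.6996]
key_row [330.5 243.2] 0.83 [0.4839 0.078  0.055 ]
key1 [326.  249.9] 0.6 [0.4918 0.102  0.067 ]
key2 [326.  249.9] 0.6 [0.4918 0.102  0.067 ]
key3 [326.  249.9] 0.6 [0.4918 0.102  0.067 ]
key4 [326.  249.9] 0.6 [0.4918 0.102  0.067 ]
stirrer [268.5 241.8] 0.77 [0.6027 0.0462 0.    ]
deck_vial [309.9 301.1] 0.66 [0.5136 0.198  0.055 ]
orange_bottle [362.8 326. ] 0.9 [0.4209 0.2063 0.    ]
tall_vial [395.8 230. ] 0.92 [ 0.3524 -0.0071  0.    ]
wrist [0.6753 0.0813 0.3734]
key_row [ 76. 108.] 0.61 [0.4779 0.0784 0.055 ]
key1 [ 68.6 129.4] 0.95 [0.4746 0.0596 0.067 ]
key2 [ 68.6 129.4] 0.95 [0.4746 0.0596 0.067 ]
key3 [ 68.6 129.4] 0.95 [0.4746 0.0596 0.067 ]
key4 [ 68.6 129.4] 0.95 [0.4746 0.0596 0.067 ]
stirrer [221.7 136.7] 0.68 [0.6033 0.0467 0.    ]
deck_vial [ 69.2 128.7] 0.29 [0.4675 0.0594 0.055 ]
tall_vial [ 12.4 174.8] 0.63 [0.3534 0.0028 0.    ]
```

View pics/a.png

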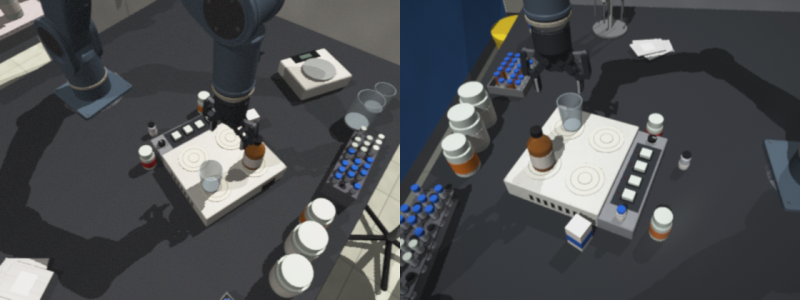

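View pics/w.png

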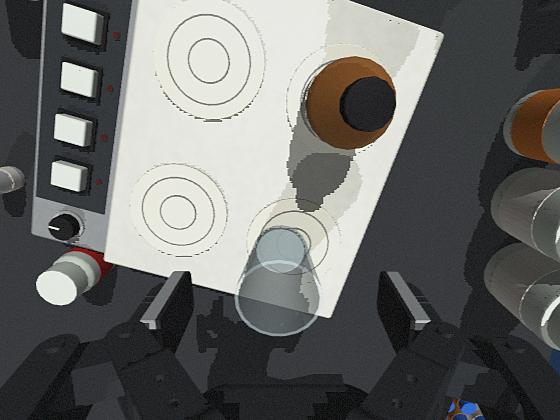

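The wrist view shows the four keys at about (82,24), (80,78), (73,130) and (69,176), with the knob below them. Next I'll fit the row.

```bash
python3 - <<'E'
from h import *
np.set_printoptions(precision=4,suppress=True)
for n in["wrist","side"]:
    p=capture(n);P=[]
    for r in regions_of(p,"key1"):
        m=r["pixels"];l,t,ri,b=r["rect"];ys,xs=np.nonzero(m)
        c=[xs.mean(),ys.mean()];X=atz(p,c,.066)
        print(n,round(r["confidence"],2),r["rect"],np.round(c,1),m.sum(),X);P.append((r["confidence"],X))
    P=sorted([x for q,x in P if q>.3],key=lambda x:-x[1]);P=np.array(P)
    if len(P)==4:
        d=P[0]-P[3];print("mean",P.mean(0),"len",np.linalg.norm(d),"yaw",np.arctan2(-d[0],d[1]),np.linalg.norm(np.diff(P,axis=0),axis=1))
E
```

```text
wrist 0.89 [53.1, 114.6, 94.4, 147.3] [ 72.1 129.5] 982 [0.4773 0.0595 0.066 ]
wrist 0.64 [0.0, 165.5, 27.4, 194.3] [ 10.2 178.9] 549 [0.407  0.0125 0.066 ]
wrist 0.62 [62.7, 1.6, 101.4, 44.4] [81.6 23.2] 1247 [0.5034 0.1467 0.066 ]
wrist 0.62 [58.8, 59.6, 97.9, 98.1] [78.3 79.3] 1028 [0.4917 0.1028 0.066 ]
wrist 0.59 [48.3, 159.8, 86.8, 191.5] [ 67.8 175.6] 910 [0.4639 0.0158 0.066 ]
side 0.75 [335.2, 208.6, 350.2, 223.8] [344.1 214.7] 185 [0.4613 0.0181 0.066 ]
side 0.72 [308.9, 265.9, 328.4, 282.7] [320.  272.8] 241 [0.5001 0.1491 0.066 ]
side 0.6 [327.3, 224.4, 348.1, 242.1] [336.4 233. ] 225 [0.4745 0.0622 0.066 ]
side 0.52 [318.0, 248.3, 337.6, 260.8] [328.4 252.7] 190 [0.4874 0.1068 0.066 ]
mean [0.4808 0.0841 0.066 ] len 0.1366796128783378 yaw -0.2878055502341348 [0.0442 0.0464 0.0461]
```

```bash
python3 -m crank '[[30,-34,0,0,0,0.1,1],[60,-69,0,0,0,0.2,1],[90,-103,0,0,0,0.29,1],[120,-138,0,0,0,0.29,1],[149,-172,0,0,0,0.29,1]]' 20; python3 -m crank '[[0,0,0,0,0,0,1],[0,0,0,0,0,0,1],[0,0,0,0,0,0,1]]'
python3 - <<'E'
from h import *
np.set_printoptions(precision=4,suppress=True)
s=read_state();print(s["position"],s["tool_rot"],s["force"],s["gripper_width"])
p=capture("wrist");save(p,"w2.png")
P=[]
for r in regions_of(p,"key1"):
    ys,xs=np.nonzero(r["pixels"]);c=[xs.mean(),ys.mean()];print(round(r["confidence"],2),r["rect"],atz(p,c,.067))
for r in tip_of(p,"key_row")[:1]:print(r,atz(p,r["pixel"],.055))
for z in(.22,.23):print(proj(p,[*s["position"][:2],z]))
E
```

```text
t: 2.12
position: [0.516, 0.1375, 0.2424]
tool_rot: [[0.287, 0.958, 0.0], [0.958, -0.287, 0.0], [0.0, 0.0, -1.0]]
force: [1.3, 0.9, -1.5]
gripper_width: 0.298
t: 2.37
position: [0.518, 0.1364, 0.2427]
tool_rot: [[0.286, 0.958, 0.001], [0.958, -0.286, -0.0], [0.0, 0.001, -1.0]]
force: [0.4, -0.2, 0.7]
gripper_width: 0.001
[0.518  0.1364 0.2427] [[ 0.2856  0.9583  0.001 ]
 [ 0.9583 -0.2856 -0.0001]
 [ 0.0002  0.001  -1.    ]] [ 0.4184 -0.1558  0.6878] 0.0008883127278897111
0.82 [253.7, 256.1, 278.1, 274.8] [0.4744 0.0696 0.067 ]
0.81 [252.7, 170.8, 281.0, 200.2] [0.5014 0.1482 0.067 ]
0.71 [251.7, 215.4, 281.4, 242.3] [0.4884 0.1056 0.067 ]
{'pixel': [263.8, 250.2], 'confidence': 0.82} [0.4763 0.0766 0.055 ]
[284.9445 264.9888]
[284.9685 274.3796]
```

View pics/w2.png

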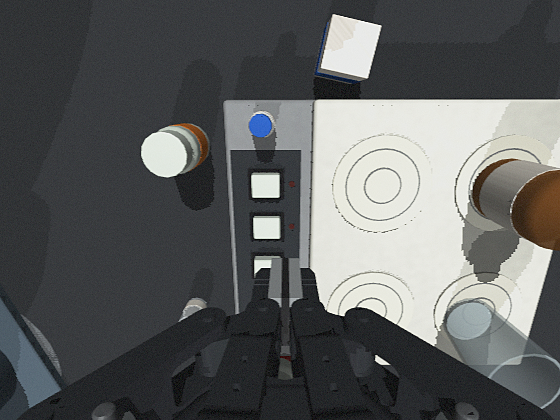

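The image is aligned with the stirrer, with key1 at (265,185) and key2 at (266,228). Now I'll go above key1.

```bash
python3 -m crank '[[7,-19,30,0,0,0,1],[7,-19,65,0,0,0,1],[7,-19,100,0,0,0,1],[7,-19,130,0,0,0,1],[7,-19,140,0,0,0,1]]'; python3 -m crank '[[0,0,0,0,0,0,1],[0,0,0,0,0,0,1],[0,0,0,0,0,0,1]]'; python3 - <<'E'
from h import *
np.set_printoptions(precision=4,suppress=True)
s=read_state();print(s["position"],s["force"])
p=capture("wrist");save(p,"w3.png")
for z in(.068,.08,.091):print(proj(p,[*s["position"][:2],z]))
for r in regions_of(p,"key1"):
    ys,xs=np.nonzero(r["pixels"]);c=[xs.mean(),ys.mean()];print(round(r["confidence"],2),r["rect"],atz(p,c,.067))
E
```

```text
t: 2.93
position: [0.5001, 0.1471, 0.0985]
tool_rot: [[0.287, 0.958, -0.005], [0.958, -0.287, -0.002], [-0.004, -0.004, -1.0]]
force: [-0.3, 0.8, -0.2]
gripper_width: 0.001
t: 3.18
position: [0.5027, 0.1486, 0.1038]
tool_rot: [[0.287, 0.958, 0.002], [0.958, -0.287, 0.001], [0.001, 0.002, -1.0]]
force: [0.5, 0.5, -0.3]
gripper_width: -0.003
[0.5027 0.1486 0.1038] [ 0.4726  0.4914 -0.3146]
[284.8757 254.2041]
[284.9165 264.0528]
[284.959  274.2976]
0.6 [263.0, 232.0, 304.3, 267.2] [0.5025 0.1533 0.067 ]
0.52 [275.9, 355.3, 292.4, 384.2] [0.4788 0.0692 0.067 ]
0.32 [61.6, 142.7, 192.9, 248.1] [0.4306 0.207  0.067 ]
```

View pics/w3.png

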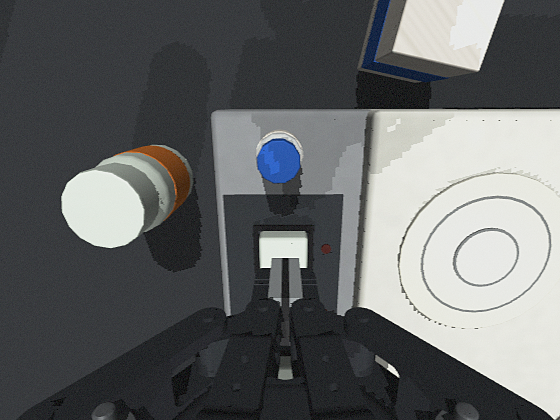

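```bash
python3 -m crank '[[0,0,7,0,0,0,1],[0,0,13,0,0,0,1],[0,0,17,0,0,0,1],[0,0,19,0,0,0,1],[0,0,20,0,0,0,1]]'; for i in 1 2; do python3 -m crank '[[0,0,0,0,0,0,1]]'|grep -v tool; done
for i in 1 2 3; do python3 -m crank '[[0,0,1,0,0,0,1]]'|grep -v tool;done
```

```text
t: 3.7
position: [0.5011, 0.1486, 0.0817]
tool_rot: [[0.286, 0.958, -0.001], [0.958, -0.286, -0.0], [-0.001, -0.001, -1.0]]
force: [0.1, 0.8, -0.1]
gripper_width: 0.0
t: 3.78
position: [0.5012, 0.1486, 0.082]
force: [1.0, 0.8, 1.2]
gripper_width: -0.001
t: 3.87
position: [0.5014, 0.1486, 0.0822]
force: [-0.6, 0.3, 1.0]
gripper_width: -0.003
t: 3.95
position: [0.5016, 0.1487, 0.0815]
force: [0.2, -0.3, 0.2]
gripper_width: -0.002
t: 4.03
position: [0.5016, 0.1487, 0.0804]
force: [-0.4, -0.6, 1.0]
gripper_width: -0.003
t: 4.12
position: [0.5015, 0.1487, 0.0793]
force: [-0.4, -0.6, 0.3]
gripper_width: -0.0
```

```bash
for i in 1 2; do python3 -m crank '[[0,0,1,0,0,0,1]]'|grep -E "^t|pos|force";python3 -m crank '[[0,0,0,0,0,0,1]]'|grep -E "pos|force";done
```

```text
t: 4.2
position: [0.5015, 0.1487, 0.0783]
tool_rot: [[0.286, 0.958, 0.0], [0.958, -0.286, 0.0], [0.0, 0.0, -1.0]]
force: [-1.0, -0.1, 2.6]
position: [0.5015, 0.1487, 0.0783]
force: [-0.5, 0.1, 1.8]
t: 4.37
position: [0.5015, 0.1487, 0.0775]
tool_rot: [[0.286, 0.958, 0.0], [0.958, -0.286, 0.0], [0.0, 0.0, -1.0]]
force: [-0.6, -0.5, 2.7]
position: [0.5015, 0.1487, 0.0773]
force: [0.2, 0.1, 2.7]
```

Contact came at TCP 0.079 (tip 0.068) with springy force, so key1 is up. On to key2.

```bash
python3 -m crank '[[0,0,-10,0,0,0,1],[-8,0,-15,0,0,0,1],[-24,0,-15,0,0,0,1],[-40,0,-15,0,0,0,1],[-46,0,-15,0,0,0,1]]' >/dev/null;python3 -m crank '[[0,0,0,0,0,0,1],[0,0,5,0,0,0,1],[0,0,9,0,0,0,1],[0,0,10,0,0,0,1],[0,0,10,0,0,0,1]]'; for i in 1 2 3 4; do python3 -m crank '[[0,0,1,0,0,0,1],[0,0,1,0,0,0,1]]'|grep -E "^t:|pos|force";done
```

```text
t: 5.28
position: [0.4881, 0.1053, 0.0817]
tool_rot: [[0.285, 0.959, -0.001], [0.959, -0.285, 0.0], [-0.0, -0.001, -1.0]]
force: [-0.3, 0.3, -0.4]
gripper_width: -0.003
t: 5.45
position: [0.4882, 0.1049, 0.0811]
force: [0.7, -0.2, -0.6]
t: 5.62
position: [0.4883, 0.1047, 0.0802]
force: [-0.3, 0.3, -0.0]
t: 5.78
position: [0.4882, 0.1045, 0.0792]
force: [0.4, 0.3, 0.2]
t: 5.95
position: [0.4882, 0.1045, 0.0782]
force: [0.2, 0.4, 1.9]
```

```bash
for i in 1 2; do python3 -m crank '[[0,0,0.7,0,0,0,1],[0,0,0.7,0,0,0,1]]'|grep -E "^t:|pos|force";done
```

```text
t: 6.12
position: [0.4882, 0.1046, 0.0775]
force: [0.1, 0.7, 0.8]
t: 6.28
position: [0.4882, 0.1046, 0.0768]
force: [0.5, 0.1, -0.2]
```

No contact at key2's "up" height, so it is probably the latched one. I'll keep going to its latched height.

```bash
for i in 1 2 3 4; do python3 -m crank '[[0,0,0.7,0,0,0,1],[0,0,0.7,0,0,0,1]]'|grep -E "^t:|pos|force";done
```

```text
t: 6.45
position: [0.4882, 0.1045, 0.0761]
force: [-0.6, 0.3, 0.1]
t: 6.62
position: [0.4882, 0.1046, 0.0754]
force: [-0.2, -0.4, 0.3]
t: 6.78
position: [0.4883, 0.1046, 0.0748]
force: [-1.4, -0.2, 1.8]
t: 6.95
position: [0.4883, 0.1046, 0.0742]
force: [-1.7, -0.6, 4.2]
```

Hard contact at tip 0.064 means key2 is latched. I'll tap keys 3 and 4 first.

```bash
python3 -m crank '[[0,0,-10,0,0,0,1],[-8,0,-18,0,0,0,1],[-24,0,-18,0,0,0,1],[-40,0,-18,0,0,0,1],[-46,0,-18,0,0,0,1]]' >/dev/null;python3 -m crank '[[0,0,0,0,0,0,1],[0,0,5,0,0,0,1],[0,0,9,0,0,0,1],[0,0,10,0,0,0,1],[0,0,10,0,0,0,1]]'; for i in 1 2 3 4 5; do python3 -m crank '[[0,0,1,0,0,0,1],[0,0,1,0,0,0,1]]'|grep -E "^t:|pos|force";done
```

```text
t: 7.78
position: [0.4749, 0.0612, 0.0814]
tool_rot: [[0.285, 0.959, -0.001], [0.959, -0.285, 0.0], [-0.0, -0.001, -1.0]]
force: [-0.0, -0.0, -0.0]
gripper_width: 0.002
t: 7.95
position: [0.4751, 0.0608, 0.0809]
force: [0.2, -0.9, -0.5]
t: 8.12
position: [0.4751, 0.0606, 0.08]
force: [-0.8, -1.2, -0.4]
t: 8.28
position: [0.4752, 0.0605, 0.0791]
force: [0.3, 0.1, 2.3]
t: 8.45
position: [0.4752, 0.0605, 0.0781]
force: [0.4, 0.5, 3.1]
t: 8.62
position: [0.4752, 0.0605, 0.0771]
force: [-0.0, 1.0, 2.5]
```

```bash
python3 -m crank '[[0,0,-10,0,0,0,1],[-8,0,-15,0,0,0,1],[-24,0,-15,0,0,0,1],[-40,0,-15,0,0,0,1],[-46,0,-15,0,0,0,1]]' >/dev/null;python3 -m crank '[[0,0,0,0,0,0,1],[0,0,5,0,0,0,1],[0,0,9,0,0,0,1],[0,0,10,0,0,0,1],[0,0,10,0,0,0,1]]'; for i in 1 2 3 4 5; do python3 -m crank '[[0,0,1,0,0,0,1],[0,0,1,0,0,0,1]]'|grep -E "^t:|pos|force";done
```

```text
t: 9.45
position: [0.4618, 0.0171, 0.0815]
tool_rot: [[0.285, 0.959, -0.001], [0.959, -0.285, 0.0], [-0.0, -0.001, -1.0]]
force: [0.4, 1.1, -0.1]
gripper_width: 0.002
t: 9.62
position: [0.462, 0.0167, 0.0809]
force: [0.8, -0.0, -0.3]
t: 9.78
position: [0.462, 0.0165, 0.08]
force: [-0.3, -0.4, 0.8]
t: 9.95
position: [0.4621, 0.0164, 0.0791]
force: [-0.3, -0.0, 2.2]
t: 10.12
position: [0.462, 0.0164, 0.0781]
force: [-0.7, 0.6, 1.6]
t: 10.28
position: [0.462, 0.0165, 0.0771]
force: [0.1, 0.9, 2.5]
```

Key4 is up too. Back to key2 (92 mm left) to press it through.

```bash
python3 -m crank '[[0,0,-12,0,0,0,1],[10,0,-20,0,0,0,1],[35,0,-20,0,0,0,1],[60,0,-20,0,0,0,1],[80,0,-20,0,0,0,1]]' >/dev/null;python3 -m crank '[[12,0,0,0,0,0,1],[12,0,0,0,0,0,1],[12,0,8,0,0,0,1],[12,0,14,0,0,0,1],[12,0,15,0,0,0,1]]'; for i in 1 2; do python3 -m crank '[[0,0,1,0,0,0,1],[0,0,2,0,0,0,1],[0,0,3,0,0,0,1],[0,0,3,0,0,0,1]]'|grep -E "^t:|pos|force";done
```

```text
t: 11.12
position: [0.4872, 0.1029, 0.0807]
tool_rot: [[0.288, 0.958, -0.002], [0.958, -0.288, -0.001], [-0.002, -0.002, -1.0]]
force: [0.3, 0.1, -1.0]
gripper_width: 0.003
t: 11.45
position: [0.4882, 0.1042, 0.079]
force: [0.2, -0.7, 0.0]
t: 11.78
position: [0.4882, 0.1046, 0.076]
force: [0.3, -0.0, -0.7]
```

```bash
for i in 1 2 3 4; do python3 -m crank '[[0,0,1,0,0,0,1],[0,0,1.7,0,0,0,1],[0,0,1.7,0,0,0,1]]'|grep -E "^t:|pos|force";done
```

```text
t: 12.03
position: [0.4883, 0.1046, 0.0745]
force: [-0.8, -0.2, 3.4]
t: 12.28
position: [0.4883, 0.1046, 0.0727]
force: [-0.7, -0.2, 4.7]
t: 12.53
position: [0.4883, 0.1046, 0.0711]
force: [-1.8, 0.1, 6.6]
t: 12.78
position: [0.4884, 0.1046, 0.0708]
force: [-6.5, -0.8, 27.9]
```

It hit the bottom stop (28 N). Now I'll lift slowly and feel whether the key follows.

```bash
python3 -m crank '[[0,0,-3,0,0,0,1],[0,0,-5,0,0,0,1],[0,0,-5.5,0,0,0,1]]'|grep -E "^t:|pos|force"; for i in 1 2 3; do python3 -m crank '[[0,0,-0.5,0,0,0,1]]'|grep -E "^t:|pos|force";done
python3 -m crank '[[0,0,-20,0,0,0,1],[0,0,-50,0,0,0,1],[0,0,-85,0,0,0,1],[0,15,-115,0,0,0,1],[0,30,-130,0,0,0,1]]'>/dev/null
python3 -m crank '[[-20,35,-20,0,0,0,1],[-60,70,-20,0,0,0,1],[-90,100,-20,0,0,0,1],[-90,110,-20,0,0,0,1],[-90,110,-20,0,0,0,1]]'
python3 - <<'E'
from h import *
p=capture("wrist");q=capture("side")
a=cv2.resize(p["pixels"],(560,420));b=cv2.resize(q["pixels"][170:330,260:420],(240,240),interpolation=cv2.INTER_CUBIC)
im=np.zeros((420,800,3),np.uint8);im[:,:560]=a;im[:240,560:]=b;save({"pixels":im},"end.png")
print(read_state()["force"])
E
```

```text
t: 13.03
position: [0.4883, 0.1046, 0.0752]
force: [-1.3, -1.2, 4.6]
t: 13.12
position: [0.4883, 0.1046, 0.0754]
force: [-0.8, 1.5, 3.7]
t: 13.2
position: [0.4883, 0.1046, 0.0757]
force: [0.2, 0.8, 3.8]
t: 13.28
position: [0.4883, 0.1046, 0.0762]
force: [-0.5, 0.3, 4.2]
t: 14.12
position: [0.599, -0.0279, 0.2258]
tool_rot: [[0.293, 0.956, 0.001], [0.956, -0.293, -0.003], [-0.003, 0.002, -1.0]]
force: [0.2, -0.4, 0.2]
gripper_width: -0.0
[-0.2057983   1.30119765 -0.39729614]
```

View pics/end.png

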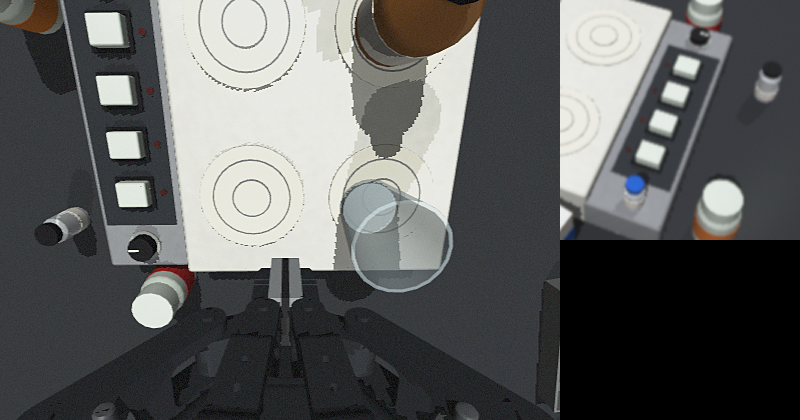

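While lifting, key2 pushed back with about 4 N at 0.0762, where the latched key had given nothing. The picture shows all four keys alike: (108,30), (116,90), (126,145), (133,194) in the wrist view. The glassware and bottles are standing, and the arm is clear.

```bash
python3 -m crank '[[0,0,0,0,0,0,1],[0,0,0,0,0,0,1],[0,0,0,0,0,0,1],[0,0,0,0,0,0,1]]'|grep -E "^t:|pos|force"; python3 -c "
from cell import *
print(hand_in())"
```

```text
t: 14.55
position: [0.5964, -0.0207, 0.2264]
force: [0.1, -0.0, 0.5]
the job is handed in; nothing more can be done
None
```

I tapped the four keys from left to right, found that key 2 was the latched one, and pressed it through. All four keys should now be standing up. The job was handed in at about 14.6 s; no verdict is reported.

- **Taps:** keys 1, 3 and 4 met the fingertip at full height (about 68 mm) and gave springily at 2–3 N. I pushed each only about 2 mm down, well short of its catch. Key 2 gave no contact until about 64 mm, then felt hard at up to about 4 N.
- **Release:** after tapping keys 3 and 4, I pressed key 2 to its bottom stop (28 N at the end). As I lifted, it followed the fingertip and still pushed back with about 4 N at 65 mm, where it had given nothing while latched.
- **Last checks:** in the final picture all four keys look alike, and everything in view was standing. The carton and the amber bottle's top were not in that view, and I did not measure any of the bystanders' positions again. The arm was clear, with 0.5 N or less on the tool. No check disagreed, though single force readings scatter by about 1 N.

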